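Dispense the glass pebbles and scoop them onto the scale

TASK

Draw the orange gate of the pebble dispenser all the way out to its stop so that the four glass pebbles drop onto the table under the shelf. Then slide the red scoop in under the shelf lip, collect all four pebbles on it without touching them with the fingers, and set the loaded scoop down level on the scale, its pebble-carrying part in the middle of the steel pan, and let go. Leave the gate open and do not disturb the jars, cups and other things on the table.

Things in the scene. Friction and masses are not known exactly. Their poses are not given: they have to be found in the camera images.
- dispenser: Clear plastic shelf with a hopper on top, fixed. Origin: on the table, at the centre of the bay under the shelf. The bay is open only towards the dispenser's own -x, which faces roughly world -y (yaw 1.3 to 1.7 rad). Shelf top 60 mm high; the hopper (68 mm in x, 70 mm in y, centred at x +8) rises to 125 mm. Outer sides at y +-57 mm, back at x +55 mm.
- bay (a point): The same point as the dispenser's origin. Inside, the bay is 100 mm long (dispenser x from -50 at the opening to +50 at the back wall) and 104 mm wide (y -52 to +52); the table is its floor. The shelf's underside is 55 mm up; a blue lip along the opening hangs down to 38 mm. The scoop fits with 6 mm to spare on each side.
- gate_grip (a point): Grip point of the gate's upright orange block: 16 mm wide along the dispenser's x, 24 mm along its y, from 65 to 107 mm above the table; this point is on its axis, 90 mm above the table, and moves with the gate. It stands at x +8, y +85 mm in the dispenser's frame with the gate shut, 38 mm of free space between the block and the hopper wall.
- gate (a joint): Opening of the slide gate in m: 0 shut, 0.070 at its end stop. It slides along the dispenser's own +y (roughly towards the robot), level, with about 2 N of friction, and stays where it is left. The pebbles fall by the time it reaches the stop.
- scoop: Flat red scoop, 0.12 kg, loose. Origin: centre of the underside of its pan; +x points to the open blade edge. Pan 110 mm long (x -55 to +55), 92 mm wide, floor 2 mm thick; side walls 22 mm tall from x -55 to +45; rear wall at x -55. Handle: a bar along x from -150 to -58 mm, 18 mm wide and 18 mm tall, 45 to 63 mm above the underside, nothing beneath it. Balances near x -20.
- scoop_grip (a point): Middle of the scoop's handle: x -105, y 0, 54 mm above the scoop's underside.
- scoop_edge (a point): Middle of the scoop's blade edge, on its underside: x +55.
- scale: Low grey bench scale, fixed. 150 x 150 mm square steel pan whose flat top is 36 mm above the table; a low grey display part juts 42 mm out beyond the pan on the scale's +x side, 18 mm high. Origin: on the table under the pan's centre.
- pan (a point): Centre of the top of the scale's steel pan.
- pebble0: Polished glass pebble, lens-shaped, 26 mm across and 14 mm thick, 14 g, blue or green, slippery (friction about 0.3); starts in the hopper on the gate. Origin: its centre.
- pebble1: Polished glass pebble, lens-shaped, 26 mm across and 14 mm thick, 14 g, blue or green, slippery (friction about 0.3); starts in the hopper on the gate. Origin: its centre.
- pebble2: Polished glass pebble, lens-shaped, 26 mm across and 14 mm thick, 14 g, blue or green, slippery (friction about 0.3); starts in the hopper on the gate. Origin: its centre.
- pebble3: Polished glass pebble, lens-shaped, 26 mm across and 14 mm thick, 14 g, blue or green, slippery (friction about 0.3); starts in the hopper on the gate. Origin: its centre.
- jar: Bystander: clear glass screw-top jar with a steel cap, 68 mm across, 100 mm tall. Origin: under its centre.
- cup_white: Bystander: white plastic cup, 70 mm across the rim, 80 mm tall. Origin: under its centre.
- mug_blue: Bystander: blue mug, 76 mm across, 85 mm tall. Origin: under its centre.
- spoon: Bystander: metal spoon lying flat. Origin: under its centre.
- glue: Bystander: white glue bottle with an orange cap, 50 mm across, 130 mm tall. Origin: under its centre.
- jar_small: Bystander: small green glass jar with a green cap, 56 mm across, 75 mm tall. Origin: under its centre.
There are look-alikes about, which are no part of the job. What is shaped like the scoop but blue or pink is not meant.

How it is judged:
By the outcome, as a careful person would: the job done as asked, in the order asked, and still so for the second after the job is handed in, with the robot touching nothing.
It also fails if it takes over 72 s, if anything falls off the work surface, if the arm or the gripper's body presses on something with over 40 N, if the wrist force passes 120 N, or if a joint passes its speed limit or range.

ROBOT

A 6-joint arm with a two-finger parallel gripper is mounted at the origin on the work surface. World frame = base frame: x ahead of the robot, y to its left, z up, the work surface at z = 0. Lengths are in m, angles in rad, forces in N, time in s.
With the tool pointing down it reaches from about 0.425 to 0.95 m from the base axis. Payload 3.5 kg.
Tool frame: the origin (TCP) lies on the centre line of the jaws, within the pads' length; the fingertips stand 14 mm ahead of it and the grasp point (between the pads) lies 5 mm behind it (tips_ahead is the distance from the TCP to the fingertips, in m); y points along the fingers, z is the direction in which the jaws open and shut, and the axes are right-handed (so a half turn about y gives the same grasp; the last joint's range is limited). The gripper opens to 85 mm and grips with 20 to 120 N. Pads are 22 mm wide; open, the fingers measure 114 mm over their backs; the gripper's body (76 mm by 85 mm) begins 54 mm behind the grasp point. The pads swing forward as they close: fully open they stand 13 mm farther back than shut.
Start: joints at [1.121, 0.286, 1.577, -0, 1.279, -0.15], TCP at [0.199, 0.645, 0.245] pointing down, gripper open.
Joint ranges: [-2.77, 2.77], [-0.9, 2.22], [0.21, 2.48], [-1.53, 4.67], [0.24, 2.81], [-2.84, 2.84]. Speed limits (rad/s): [2.79, 2.79, 3.14, 3.14, 3.14, 3.14].

INTERFACE

Orientations are given as a unit quaternion [x, y, z, w].
In Python, from plant import get_state, read_camera, sign_off, tips_ahead gives the robot as it stands.
- The arm moves only by the tool send_rows, never from a script. Its argument "plan" is a list of rows, each a list of 2 entries, a list of its own where there are three numbers: the shift along the tool's x, y, z in units of 12 cm (1.0 is 12 cm), then the turn, a rotation vector about the tool's x, y, z in units of 360 degrees (1.0 is 360 degrees). In form: [[[tx, ty, tz], [rx, ry, rz]], ...]. A call has 1 to 12 rows; each row shifts and turns the commanded pose from where the row before left it, along the tool's axes as they then stand; what a row does not reach is not made up. A row lasts 1/10 s, in which the tool goes at most 50 mm and 8.59 degrees, less where a joint would pass 70% of its speed; a pose out of reach is approached as far as the arm can. A call with a number of a shift or a turn outside -1 to 1 is refused whole. A call with a gripper value outside its range is refused whole. "gripper" is the closure, from 0 (fully open) to 1 (shut), set as the call begins (left out, the last holds). The fingers move at their own pace and stop on an object; "grip_force" is the grip in N (left out, the last holds). Time passes only in rows, so rows that do not move let the fingers close. It gives the time, the measured TCP pose, the force and the opening at its end, in the units of the state.
- get_state(): the state, without advancing time (a new reading comes with each control period).
- read_camera(name): name is "scene" or "side" or "wrist"; returns a dict with "img" (420x560x3 uint8, blue, green, red), "fx", "fy", "cx", "cy" (pixels), "world_from_camera" (4x4, takes a point from camera to world coordinates); the wrist camera has in their place "mount" (4x4, takes a point from camera to tool coordinates, whose origin is the TCP and whose axes are the tool frame's). Camera axes: x right, y down, z forward; pixel columns grow to the right and rows downward; lengths in m; the calibration is good to about 2 mm. The wrist camera is an equidistant fisheye: a pixel r from the principal point sees the ray r / f radians off the axis. A picture is of the moment at which its call begins: read the wrist's pose just before it. There is no depth.
- sign_off(): hands the job in, once; it reports no verdict.
The state is a dict: "time": time; "qpos": joint angles; "dq": joint speeds; "joint_efforts": joint torques, N m; "eef_pos": TCP position; "tcp_rot": TCP orientation; "contact_force": force on the tool from outside, world axes, zero at the start; "wrist_torque": the same for the moment, N m; "opening": opening from 0.0 (shut) to 1.0 (fully open).
Only numpy, scipy, OpenCV 4.12 (cv2) and the standard library are available. Lean on these libraries where they do the work, as an engineer would, in place of code of your own. Each camera call takes 0.05 s, during which the arm holds its last target. There are 200 camera calls.

## Working session

There is one attempt and no reset: what is moved stays moved. The work goes in short steps, Python scripts to look and compute and a tool call to move; the robot and the scene stay as the last step left them, time stands still between calls to the robot, and variables do not carry over. Pictures are saved under pics/ and viewed, about 8 in all and at most 12, crops included, and the job is handed in when it is done.

Besides the shell and the picture viewer there is one more tool, called after ">>>" as a command line: name --argument value ..., lists and objects as JSON in quotes. send_rows: Moves the arm, as the interface text tells. Its arguments: {"type":"object","properties":{"plan":{"type":"array"},"gripper":{"type":"number"},"grip_force":{"type":"number"}},"required":["plan"]}

```bash
mkdir -p pics; ls; cat > h.py <<'E'
import numpy as np, cv2
from plant import get_state, read_camera, sign_off, tips_ahead
from scipy.spatial.transform import Rotation as R
def snap(n,f):
    c=read_camera(n); cv2.imwrite('pics/'+f,c['img']); return c
def hit(c,u,v,z):
    T=np.array(c['world_from_camera']); d=T[:3,:3]@np.array([(u-c['cx'])/c['fx'],(v-c['cy'])/c['fy'],1]); o=T[:3,3]
    return o+d*(z-o[2])/d[2]
def proj(c,p):
    T=np.linalg.inv(np.array(c['world_from_camera'])); q=T[:3,:3]@np.array(p)+T[:3,3]
    return np.array([c['fx']*q[0]/q[2]+c['cx'],c['fy']*q[1]/q[2]+c['cy']])
E
python3 - <<'E'
from h import *
for n in ('scene','side'):
    c=snap(n,n+'0.png'); print(n,c['fx'],c['fy'],c['cx'],c['cy'],np.round(c['world_from_camera'],3).tolist())
    cv2.imwrite('pics/%s0b.png'%n,cv2.resize(c['img'],(800,600),interpolation=cv2.INTER_CUBIC))
s=get_state(); print(s, tips_ahead)
E
```

```text
pics
scene 382.6950938086923 382.6950938086923 280.39382095736397 209.3072906429268 [[-0.742, 0.358, -0.567, 1.022], [0.67, 0.39, -0.631, 0.585], [-0.005, -0.849, -0.529, 0.604], [0.0, 0.0, 0.0, 1.0]]
side 416.2977557705232 416.2977557705232 280.17601659490623 209.34822430727087 [[0.787, -0.34, 0.515, -0.106], [-0.617, -0.447, 0.647, -0.714], [0.01, -0.828, -0.561, 0.719], [0.0, 0.0, 0.0, 1.0]]
{'time': 0.1, 'qpos': array([ 1.12101805e+00,  2.87092420e-01,  1.57805852e+00,  3.24506975e-05,
        1.27861713e+00, -1.50005765e-01]), 'dq': array([ 0.00024065, -0.00288133, -0.00394694, -0.00060889,  0.00054703,
        0.00152176]), 'joint_efforts': array([ 2.76183027e-05, -4.07294762e+01, -2.93699723e+01, -1.47505698e-04,
        3.42547166e-03,  2.56095412e-07]), 'eef_pos': array([0.19904358, 0.64438064, 0.24406013]), 'tcp_rot': array([ 0.6999094 , -0.10583011,  0.1053547 , -0.69844628]), 'contact_force': array([-0.24941996, -0.22679874, -1.19412597]), 'wrist_torque': array([-0.0174102 , -0.02640814,  0.00084511]), 'opening': 1.0004053789846832} 0.014
```

View pics/scene0b.png

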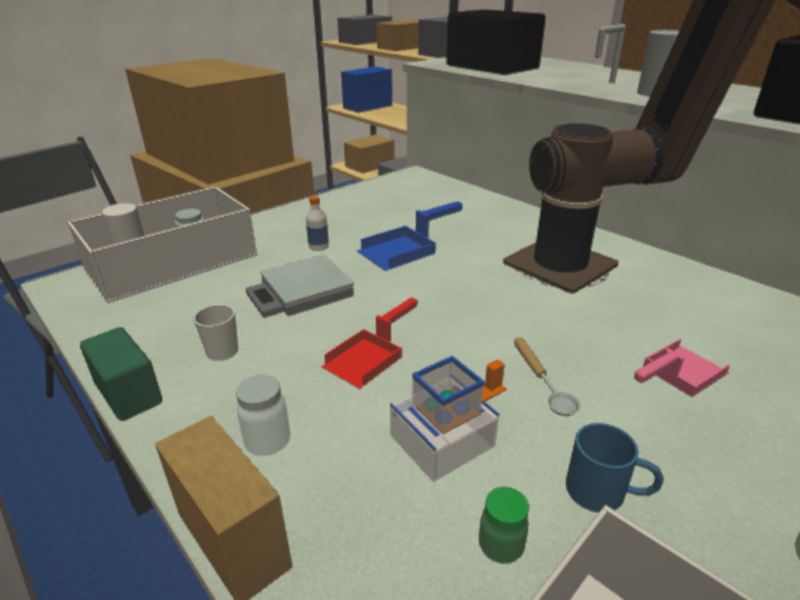

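View pics/side0b.png

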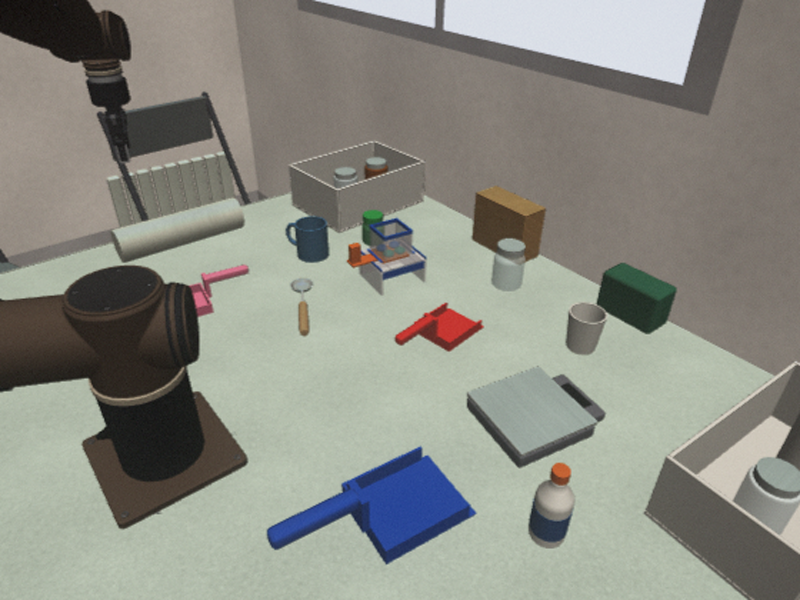

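The overview shows the red scoop at scene (365,355), the dispenser at (445,415) with its orange gate block at (495,378), and the scale at (305,283). The side view shows the same layout. I'll enlarge both.

```bash
python3 - <<'E'
import cv2
a=cv2.imread('pics/scene0.png')[170:340,165:365]; cv2.imwrite('pics/ca.png',cv2.resize(a,None,fx=3.5,fy=3.5,interpolation=cv2.INTER_CUBIC))
a=cv2.imread('pics/side0.png')[145:330,235:430]; cv2.imwrite('pics/cb.png',cv2.resize(a,None,fx=3.2,fy=3.2,interpolation=cv2.INTER_CUBIC))
E
```

```text
(no output)
```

View pics/ca.png

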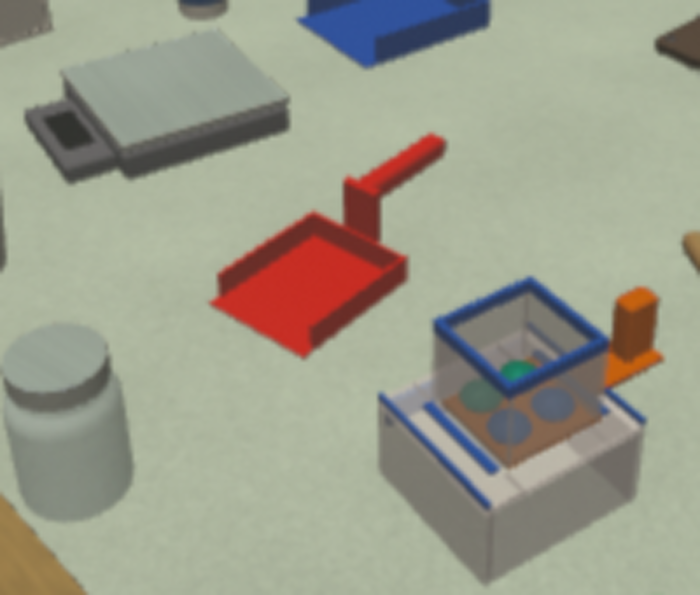

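View pics/cb.png

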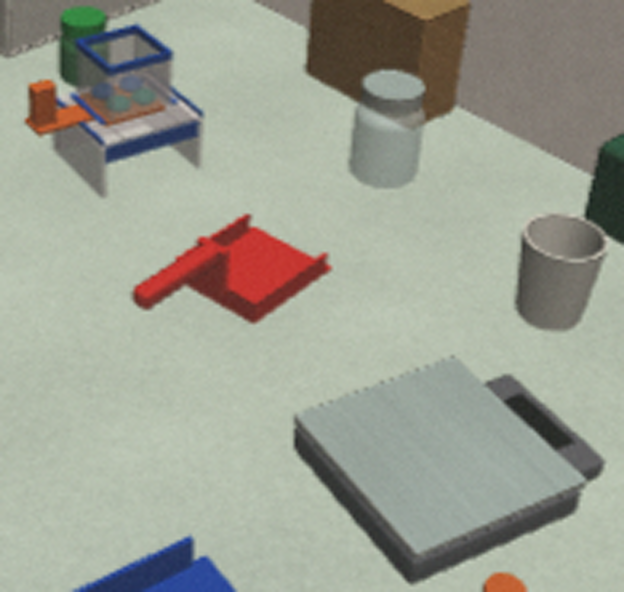

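```bash
cat > fit.py <<'E'
from h import *
from scipy.optimize import least_squares
S=read_camera('scene');D=read_camera('side')
A=lambda p:(165+p[0]/3.5,170+p[1]/3.5); B=lambda p:(235+p[0]/3.2,145+p[1]/3.2)
def fit(name,obs,x0):
    def f(v):
        r=[]
        for c,px,P in obs:
            P=np.array(P)/1000; w=R.from_euler('z',v[2]).apply(P)+[v[0],v[1],0]
            r+=list(proj(c,w)-px)
        return np.array(r)
    s=least_squares(f,x0,loss='soft_l1'); print(name,np.round(s.x,4)); print(np.round(f(s.x).reshape(-1,2),1).tolist()); return s.x
if __name__=='__main__':
    d=fit('disp',[(S,A(p),q) for p,q in [((435,322),(-26,-35,125)),((531,280),(-26,35,125)),((608,342),(42,35,125)),((510,394),(42,-35,125)),((486,583),(55,-57,0)),((645,420),(55,57,60)),((637,297),(8,85,107))]]+
     [(D,B(p),q) for p,q in [((78,43),(42,35,125)),((133,27),(42,-35,125)),((172,53),(-26,-35,125)),((117,70),(-26,35,125)),((42,88),(8,85,107)),((105,194),(-50,57,0)),((200,168),(-50,-57,0))]],[.6,.3,1.5])
    s=fit('scoop',[(S,A(p),q) for p,q in [((212,303),(55,-46,0)),((303,356),(55,46,0)),((406,260),(-55,46,22)),((313,213),(-55,-46,22)),((438,140),(-150,0,63))]],[.5,.1,0])
    for q in [(55,-46,0),(55,46,0),(-55,46,0),(-55,-46,0),(-55,-46,22),(45,-46,22),(45,46,22),(-150,0,54)]:
        w=R.from_euler('z',s[2]).apply(np.array(q)/1000)+[s[0],s[1],0]; u=proj(D,w); print(q,np.round([(u[0]-235)*3.2,(u[1]-145)*3.2]))
    fit('scale',[(S,A(p),q) for p,q in [((62,75),(75,-75,36)),((216,32),(-75,-75,36)),((290,99),(-75,75,36)),((125,150),(75,75,36))]]+
     [(D,B(p),q) for p,q in [((295,417),(-75,75,36)),((452,358),(75,75,36)),((585,487),(75,-75,36)),((415,555),(-75,-75,36))]],[.5,-.2,0])
    # bystanders base
    print('jar',hit(S,165+68/3.5,170+500/3.5,0.015),'cup',hit(S,218/1.4286,350/1.4286,0),'mug',hit(S,600/1.4286,495/1.4286,.015),'spoon',hit(S,530/1.4286,355/1.4286,.01),hit(S,563/1.4286,403/1.4286,0),'glue',hit(S,318/1.4286,245/1.4286,.01),'jsm',hit(S,503/1.4286,545/1.4286,.01))
E
python3 fit.py
```

```text
disp [0.5937 0.1958 1.4513]
[[-0.7, -0.6], [-0.3, -1.5], [0.6, -1.4], [0.1, -1.6], [-0.0, 1.0], [0.1, 0.6], [-1.6, 0.1], [-1.4, -1.5], [0.7, -1.5], [-0.1, -1.1], [-2.7, -1.0], [0.9, -2.0], [-1.0, 0.8], [0.0, -1.0]]
scoop [ 0.5673 -0.025   0.1386]
[[-1.0, 0.6], [-0.2, 1.3], [0.3, -0.6], [0.1, -0.6], [0.6, -1.7]]
(55, -46, 0) [331. 266.]
(55, 46, 0) [253. 225.]
(-55, 46, 0) [173. 275.]
(-55, -46, 0) [252. 321.]
(-55, -46, 22) [253. 301.]
(45, -46, 22) [326. 251.]
(45, 46, 22) [247. 210.]
(-150, 0, 54) [136. 296.]
scale [ 0.4967 -0.2979 -0.1865]
[[-0.5, -2.5], [0.1, -2.1], [0.2, -1.6], [-0.5, -1.9], [-1.2, -0.6], [0.1, -0.7], [0.5, -2.1], [-0.2, 0.1]]
jar [0.80146766 0.04509659 0.015     ] cup [ 0.73772088 -0.23082799  0.        ] mug [0.52203058 0.41064904 0.015     ] spoon [0.34278028 0.16834426 0.01      ] [0.39439456 0.2723449  0.        ] glue [ 0.36700135 -0.4460116   0.01      ] jsm [0.66734014 0.36967801 0.01      ]
```

```bash
cat >> h.py <<'E'
def go(pos,zyaw=None,tilt=0.):
    """translation in current tool axes (units), then turn (units) to tool-z heading zyaw, y down"""
    s=get_state(); C=R.from_quat(s['tcp_rot']); d=C.inv().apply(np.array(pos)-s['eef_pos'])
    print('t',round(s['time'],2),'pos',np.round(s['eef_pos'],4),'d mm',np.round(d*1000,1),'units',np.round(d/.12,3),'F',np.round(s['contact_force'],1),'op',round(s['opening'],3))
    if zyaw is not None:
        z=np.array([np.cos(zyaw),np.sin(zyaw),0]); y=np.array([0,0,-1.]); x=np.cross(y,z)
        G=R.from_matrix(np.c_[x,y,z])*R.from_rotvec([0,0,tilt]); r=(C.inv()*G).as_rotvec(); print('turn deg',np.round(np.degrees(r),2),'units',np.round(r/2/np.pi,4))
E
python3 - <<'E'
from h import *
s=get_state(); M=R.from_quat(s['tcp_rot']).as_matrix(); print(np.round(M,3)); print('z yaw',np.arctan2(M[1,2],M[0,2]))
go([.5103,.2138,.19],1.4513); go([.5103,.2138,.19],1.4513-np.pi)
E
```

```text
[[ 0.955 -0.001  0.295]
 [-0.295 -0.001  0.955]
 [-0.    -1.    -0.001]]
z yaw 1.2709835053857061
t 0.2 pos [0.1992 0.6445 0.2445] d mm [ 424.5   54.8 -319.6] units [ 3.537  0.457 -2.663] F [ 0.  -0.6 -0.5] op 0.999
turn deg [  0.08 -10.33  -0.02] units [ 0.0002 -0.0287 -0.0001]
t 0.2 pos [0.1992 0.6445 0.2445] d mm [ 424.5   54.8 -319.6] units [ 3.537  0.457 -2.663] F [ 0.  -0.6 -0.5] op 0.999
turn deg [3.0000e-02 1.6967e+02 1.2000e-01] units [1.000e-04 4.713e-01 3.000e-04]
```

>>> send_rows --plan '[[[0.295,0.03,-0.222],[0,0,0]],[[0.295,0.03,-0.222],[0,0,0]],[[0.295,0.03,-0.222],[0,0,0]],[[0.295,0.03,-0.222],[0,0,0]],[[0.295,0.03,-0.222],[0,0,0]],[[0.295,0.03,-0.222],[0,0,0]],[[0.295,0.03,-0.222],[0,0,0]],[[0.295,0.03,-0.222],[0,0,0]],[[0.295,0.03,-0.222],[0,0,0]],[[0.295,0.03,-0.222],[0,0,0]],[[0.295,0.03,-0.222],[0,0,0]],[[0.295,0.03,-0.222],[0,0,0]]]' --gripper 0

```text
time: 1.4
eef_pos: [0.5115, 0.2124, 0.202]
tcp_rot: [-0.699, 0.106, -0.106, 0.699]
contact_force: [0.3, -0.2, -0.5]
opening: 1.001
```

>>> send_rows --plan '[[[0,0,0],[0,0.0236,0]],[[0,0,0],[0,0.0236,0]],[[0,0,0],[0,0.0236,0]],[[0,0,0],[0,0.0236,0]],[[0,0,0],[0,0.0236,0]],[[0,0,0],[0,0.0236,0]],[[0,0,0],[0,0.0236,0]],[[0,0,0],[0,0.0236,0]],[[0,0,0],[0,0.0236,0]],[[0,0,0],[0,0.0236,0]],[[0,0,0],[0,0.0236,0]],[[0,0,0],[0,0.0236,0]]]'

```text
time: 2.6
eef_pos: [0.5106, 0.214, 0.2019]
tcp_rot: [-0.356, 0.611, -0.611, 0.356]
contact_force: [-0.4, 0.4, 0.1]
opening: 1.002
```

>>> send_rows --plan '[[[0,0,0],[0,0.0236,0]],[[0,0,0],[0,0.0236,0]],[[0,0,0],[0,0.0236,0]],[[0,0,0],[0,0.0236,0]],[[0,0,0],[0,0.0236,0]],[[0,0,0],[0,0.0236,0]],[[0,0,0],[0,0.0236,0]],[[0,0,0],[0,0.0236,0]],[[0,0,0],[0,0,0]]]'

```text
time: 3.5
eef_pos: [0.5106, 0.214, 0.202]
tcp_rot: [-0.044, -0.706, 0.706, 0.044]
contact_force: [-0.1, -0.1, -0.5]
opening: 1.0
```

```bash
cat >> h.py <<'E'
def wpix(c,s,P):
    T=np.array(c['mount']); w=R.from_quat(s['tcp_rot']).inv().apply(np.array(P)-s['eef_pos'])
    q=T[:3,:3].T@(w-T[:3,3]); th=np.arctan2(np.hypot(q[0],q[1]),q[2]); ph=np.arctan2(q[1],q[0])
    return np.array([c['cx']+c['fx']*th*np.cos(ph),c['cy']+c['fy']*th*np.sin(ph)])
def whit(c,s,u,v,z):
    a,b=(u-c['cx'])/c['fx'],(v-c['cy'])/c['fy']; th=np.hypot(a,b); d=np.array([a/th*np.sin(th),b/th*np.sin(th),np.cos(th)])
    T=np.array(c['mount']); C=R.from_quat(s['tcp_rot']); d=C.apply(T[:3,:3]@d); o=C.apply(T[:3,3])+s['eef_pos']
    return o+d*(z-o[2])/d[2]
E
python3 - <<'E'
from h import *
s=get_state(); c=snap('wrist','w1.png'); cv2.imwrite('pics/w1b.png',cv2.resize(c['img'],(800,600)))
go([.5103,.2138,.19],1.4513-np.pi); print(s['qpos'])
for P in [(.5103,.2138,.107),(.5937,.1958,0)]: print(wpix(c,s,P)*800/560)
E
```

```text
t 3.55 pos [0.5106 0.214  0.2019] d mm [ 0.3 11.9  0.2] units [0.002 0.099 0.002] F [0.3 0.1 0.4] op 1.006
turn deg [-0.01 -0.08  0.02] units [-0.     -0.0002  0.0001]
[2.13562342e-01 6.03151501e-02 1.91689554e+00 4.05970176e-05
 1.16470713e+00 1.90804003e+00]
[399.99425608 304.42389161]
[410.73796555 139.27671372]
```

View pics/w1b.png

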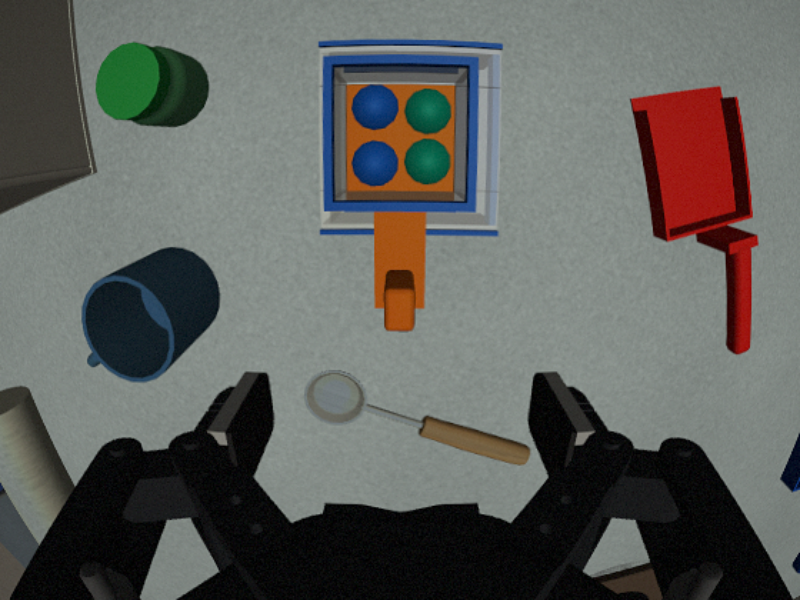

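The wrist view shows the gate block's top at (400,308), against (400,304) predicted. The hopper is square to the image at (400,135), with four pebbles, and the scoop is at right with its handle end at (738,352). I'll refine the dispenser and scoop poses from this view.

```bash
python3 - <<'E'
from h import *
from scipy.optimize import least_squares
s=get_state(); c=read_camera('wrist')
def fit(obs,x0):
    def f(v): return np.array([wpix(c,s,R.from_euler('z',v[2]).apply(np.array(P)/1000)+[v[0],v[1],0])-np.array(p)*.7 for p,P in obs]).ravel()
    r=least_squares(f,x0,loss='soft_l1'); print(np.round(r.x,4),np.round(f(r.x).reshape(-1,2),1).tolist()); return r.x
d=fit([((323,57),(42,-35,125)),((478,57),(-26,-35,125)),((475,211),(-26,35,125)),((325,211),(42,35,125)),((400,310),(8,85,107))],[.594,.196,1.45])
sc=fit([((632,99),(55,46,0)),((720,87),(55,-46,0)),((666,239),(-55,46,0)),((751,217),(-55,-46,22)),((738,350),(-150,0,60)),((757,240),(-58,-9,63))],[.567,-.025,.139])
for n,v,q in(('gate',d,(8,85,90)),('grip',sc,(-105,0,54))): print(n,R.from_euler('z',v[2]).apply(np.array(q)/1000)+[v[0],v[1],0])
g=R.from_euler('z',d[2]).apply([.008,.085,.087])+[d[0],d[1],0]; go(g,d[2]-np.pi)
E
```

```text
[0.5937 0.1954 1.4473] [[-0.3, -0.1], [0.1, 0.0], [0.6, 0.6], [-0.5, 0.5], [-0.0, -4.0]]
[ 0.5665 -0.0299  0.1548] [[0.1, 0.3], [0.2, -0.6], [-6.9, -2.0], [2.4, -0.0], [4.5, 1.6], [-1.2, 0.4]]
gate [0.51032978 0.21378569 0.09      ]
grip [ 0.46280164 -0.04603525  0.054     ]
t 3.6 pos [0.5106 0.214  0.202 ] d mm [  0.3 115.    0.2] units [0.002 0.958 0.002] F [-0.5  0.8  0. ] op 1.002
turn deg [-0.01  0.16  0.01] units [-0.      0.0004  0.    ]
```

>>> send_rows --plan '[[[0.002,0.12,0.002],[0,0,0]],[[0,0.12,0],[0,0,0]],[[0,0.12,0],[0,0,0]],[[0,0.12,0],[0,0,0]],[[0,0.12,0],[0,0,0]],[[0,0.12,0],[0,0,0]],[[0,0.12,0],[0,0,0]],[[0,0.118,0],[0,0,0]],[[0,0,0],[0,0,0]]]'

```text
time: 4.5
eef_pos: [0.5088, 0.2134, 0.0843]
tcp_rot: [-0.042, -0.705, 0.706, 0.045]
contact_force: [0.1, 0.0, 0.1]
opening: 0.998
```

>>> send_rows --plan '[[[0,0,0],[0,0,0]],[[0,0,0],[0,0,0]],[[0,0,0],[0,0,0]],[[0,0,0],[0,0,0]],[[0,0,0],[0,0,0]],[[0,0,0],[0,0,0]],[[0,0,0],[0,0,0]],[[0,0,0],[0,0,0]]]' --gripper 1 --grip_force 30

```text
time: 5.3
eef_pos: [0.511, 0.2147, 0.0879]
tcp_rot: [0.044, 0.706, -0.705, -0.044]
contact_force: [-0.0, 5.3, 2.1]
opening: 0.183
```

>>> send_rows --plan '[[[0.05,0,0],[0,0,0]],[[0.05,0,0],[0,0,0]],[[0.05,0,0],[0,0,0]],[[0.05,0,0],[0,0,0]],[[0.05,0,0],[0,0,0]],[[0.05,0,0],[0,0,0]],[[0.05,0,0],[0,0,0]],[[0.05,0,0],[0,0,0]],[[0.05,0,0],[0,0,0]],[[0.05,0,0],[0,0,0]],[[0.05,0,0],[0,0,0]],[[0.02,0,0],[0,0,0]]]'

```text
time: 6.5
eef_pos: [0.4453, 0.2233, 0.088]
tcp_rot: [0.047, 0.707, -0.704, -0.041]
contact_force: [12.4, 4.5, -7.9]
opening: 0.187
```

>>> send_rows --plan '[[[0.01,0,0],[0,0,0]],[[0.01,0,0],[0,0,0]],[[0.01,0,0],[0,0,0]],[[0,0,0],[0,0,0]]]'

```text
time: 6.9
eef_pos: [0.4451, 0.2233, 0.088]
tcp_rot: [0.05, 0.707, -0.704, -0.038]
contact_force: [17.6, 6.5, -12.9]
opening: 0.18
```

```bash
python3 - <<'E'
from h import *
s=get_state(); a=snap('scene','s2.png')['img']; c=snap('wrist','w2.png'); b=c['img']; 
A=cv2.resize(a[230:345,250:385],(405,345),interpolation=cv2.INTER_CUBIC)
B=cv2.resize(b,(395,296)); o=np.zeros((345,800,3),np.uint8); o[:,:405]=A; o[:296,405:]=B; cv2.imwrite('pics/o2.png',o)
go([.441,.222,.088],1.449-np.pi); print(s['qpos'])
E
```

```text
t 7.0 pos [0.4451 0.2233 0.088 ] d mm [ 3.9 -0.   1.8] units [ 0.033 -0.     0.015] F [ 17.6   6.3 -12.9] op 0.179
turn deg [ 0.32 -0.17 -0.97] units [ 0.0009 -0.0005 -0.0027]
[ 2.61625021e-01  8.27677690e-02  2.12819931e+00 -1.57493578e-03
  9.12575674e-01  1.95811648e+00]
```

View pics/o2.png

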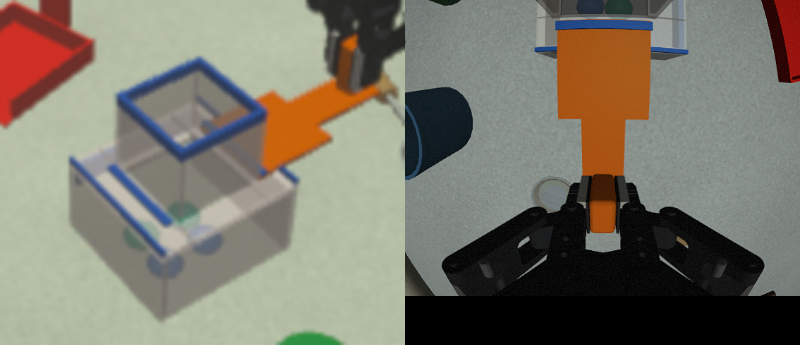

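>>> send_rows --plan '[[[0,0.01,0],[0,0,0]],[[0,0.01,0],[0,0,0]],[[0.01,0,0],[0,0,0]],[[0.01,0,0],[0,0,0]],[[0.01,0,0],[0,0,0]],[[0,0,0],[0,0,0]]]' --grip_force 60

```text
time: 7.6
eef_pos: [0.445, 0.2234, 0.088]
tcp_rot: [0.053, 0.707, -0.704, -0.035]
contact_force: [24.2, 2.2, -10.2]
opening: 0.177
```

```bash
python3 - <<'E'
from h import *
s=get_state(); c=read_camera('wrist')
go([.441,.222,.088],1.449-np.pi); 
from h import *
k=560/395
d=np.array([.5937,.1955]); Rz=R.from_euler('z',-1.449)
for u,v,z in [((558-405)*k,119*k,.063),((650-405)*k,119*k,.063),((588-405)*k,232*k,.107),((615-405)*k,232*k,.107)]:
    p=whit(c,s,u,v,z); print(np.round(Rz.apply(p-[*d,0])*1000,1))
cv2.imwrite('pics/w3.png',c['img']); print(s['wrist_torque'])
E
```

```text
t 7.65 pos [0.445  0.2234 0.088 ] d mm [ 3.8 -0.1  1.9] units [ 0.032 -0.001  0.016] F [ 23.1   3.2 -10.4] op 0.177
turn deg [ 0.35 -0.16 -1.43] units [ 0.001  -0.0005 -0.004 ]
[ 40.4 103.8  63. ]
[-23.7 104.   63. ]
[ 18.1 164.8 107. ]
[  1.7 164.7 107. ]
[ 0.00981274 -2.92002709 -0.31849242]
```

>>> send_rows --plan '[[[0,-0.02,0],[0,0,0]],[[0,0,0],[0,0,0]],[[0,0,0],[0,0,0]],[[0,0,0],[0,0,0]],[[0,0,0],[0,0,0]],[[0,0,0],[0,0,0]]]' --gripper 0.4

```text
time: 8.25
eef_pos: [0.4351, 0.2231, 0.0869]
tcp_rot: [-0.043, -0.706, 0.706, 0.044]
contact_force: [0.4, -0.3, -0.1]
opening: 0.597
```

```bash
python3 - <<'E'
from h import *
go([.441,.222,.088],1.449-np.pi)
s=get_state(); c=snap('wrist','w4.png'); cv2.imwrite('pics/w4b.png',cv2.resize(c['img'][150:360,180:380],(800,840)[:1]+(840,))[:600])
E
```

```text
t 8.25 pos [0.4351 0.2231 0.0869] d mm [-6.  -1.1  0.4] units [-0.05  -0.009  0.003] F [ 0.4 -0.3 -0.1] op 0.597
turn deg [-0.02 -0.1   0.03] units [-0.0001 -0.0003  0.0001]
```

View pics/w4b.png

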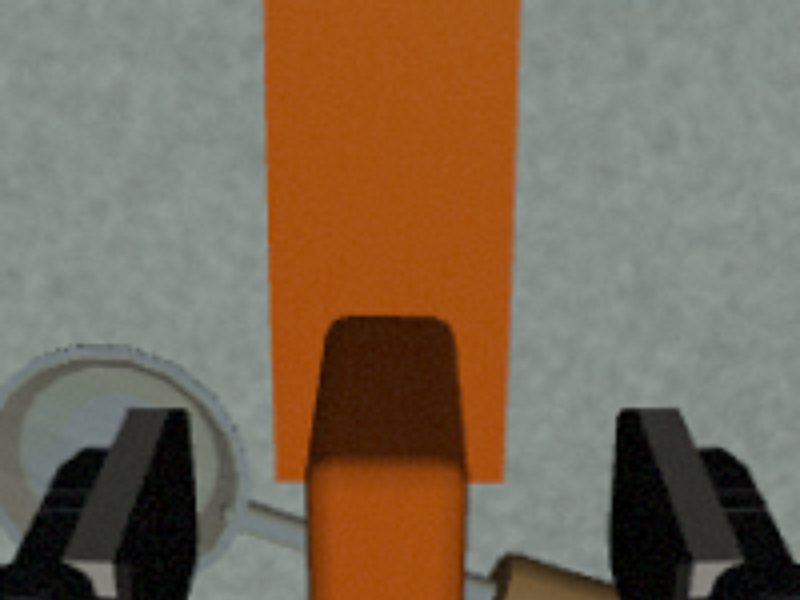

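Pebbles are under the shelf. The block's near top edge is at crop (388,460), its base edge at (388,318) and the tongue end at (390,482). I'll compute the gate's travel from these.

```bash
python3 - <<'E'
from h import *
from scipy.spatial.transform import Rotation as R
s=get_state(); c=read_camera('wrist'); Rz=R.from_euler('z',-1.449); d=[.5937,.1955,0]
for u,v,z in [(277,265,.107),(277,229.5,.065),(277.5,270.5,.065)]: print('now',Rz.apply(whit(c,s,u,v,z)-d)*1000)
s1=dict(eef_pos=np.array([.5106,.214,.202]),tcp_rot=R.from_matrix(np.c_[[np.sin(-1.6937),-np.cos(-1.6937),0],[0,0,-1],[np.cos(-1.6937),np.sin(-1.6937),0]]).as_quat())
for u,v,z in [(280,331*.7,.107),(280,270*.7,.065),(280,307*.7,.065)]: print('shut',Rz.apply(whit(c,s1,u,v,z)-d)*1000)
E
```

```text
now [  9.00061936 142.11412493 107.        ]
now [  9.38040527 144.49073627  65.        ]
now [  9.27161514 167.90816086  65.        ]
shut [  8.08346437  99.62282934 107.        ]
shut [ 8.0505403  77.91395688 65.        ]
shut [  8.10512462 101.09837045  65.        ]
```

>>> send_rows --plan '[[[-0.05,0,0],[0,0,0]],[[0,0,0],[0,0,0]],[[0,0,0],[0,0,0]],[[0,0,0],[0,0,0]],[[0,0,0],[0,0,0]],[[0,0,0],[0,0,0]]]' --gripper 1 --grip_force 40

```text
time: 8.95
eef_pos: [0.4423, 0.2237, 0.0876]
tcp_rot: [0.045, 0.707, -0.704, -0.044]
contact_force: [1.2, 5.7, -0.3]
opening: 0.18
```

>>> send_rows --plan '[[[0.02,0,0],[0,0,0]],[[0.02,0,0],[0,0,0]],[[0.02,0,0],[0,0,0]],[[0.0,0,0],[0,0,0]]]'

```text
time: 9.35
eef_pos: [0.4419, 0.2238, 0.0878]
tcp_rot: [0.052, 0.708, -0.704, -0.037]
contact_force: [24.1, 3.1, -20.3]
opening: 0.18
```

>>> send_rows --plan '[[[0,0,0],[0,0,0]],[[0,0,0],[0,0,0]],[[0,0,0],[0,0,0]],[[0,-0.1,0],[0,0,0]],[[0,-0.25,0],[0,0,0]],[[0,-0.25,0],[0,0,0]],[[0,-0.25,0],[0,0,0]],[[0,-0.1,0],[0,0,0]]]' --gripper 0

```text
time: 10.15
eef_pos: [0.4358, 0.2239, 0.2056]
tcp_rot: [0.046, 0.707, -0.705, -0.041]
contact_force: [0.4, 0.9, 1.0]
opening: 1.001
```

>>> send_rows --plan '[[[-0.05,0,0.217],[0,0,0]],[[-0.05,0,0.217],[0,0,0]],[[-0.05,0,0.217],[0,0,0]],[[-0.05,0,0.217],[0,0,0]],[[-0.05,0,0.217],[0,0,0]],[[-0.05,0,0.217],[0,0,0]],[[-0.05,0,0.217],[0,0,0]],[[-0.05,0,0.217],[0,0,0]],[[-0.05,0,0.217],[0,-0.021,0]],[[-0.05,0,0.217],[0,-0.0215,0]],[[0,0,0],[0,0,0]]]'

```text
time: 11.25
eef_pos: [0.4653, -0.0441, 0.2011]
tcp_rot: [0.05, -0.705, 0.706, -0.05]
contact_force: [0.4, -0.1, -1.1]
opening: 1.002
```

```bash
python3 - <<'E'
from h import *
go([.463,-.043,.049],.145-np.pi/2)
c=snap('wrist','w5.png'); cv2.imwrite('pics/w5b.png',cv2.resize(c['img'],(800,600)))
E
```

```text
t 11.25 pos [ 0.4653 -0.0441  0.2011] d mm [  2.  152.1  -1.5] units [ 0.017  1.267 -0.012] F [ 0.4 -0.1 -1.1] op 1.002
turn deg [-0.03 -0.21  0.02] units [-0.0001 -0.0006  0.    ]
```

View pics/w5b.png

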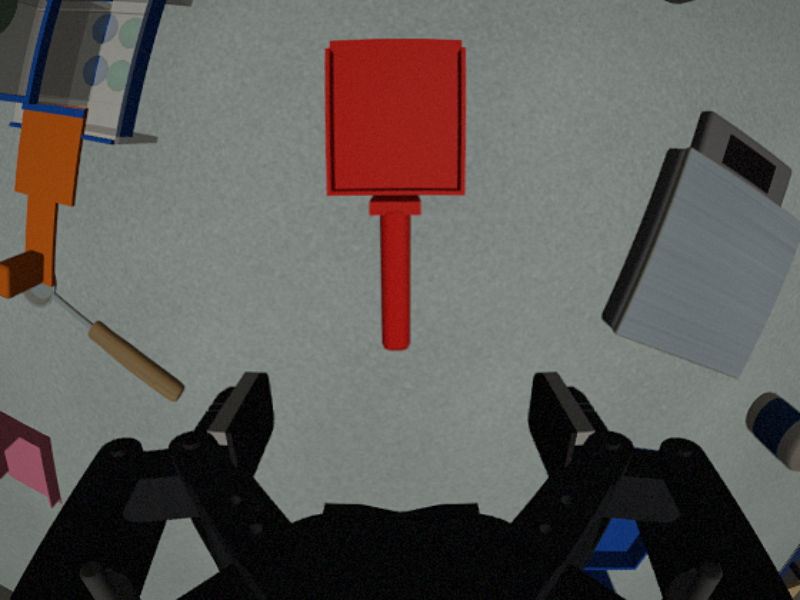

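The scoop is in view and square to the jaws: handle end at (396,349), blade corners at (330,41) and (462,41). The gate is open at left, and the scale's pan corners are at (690,150), (615,332) and (738,377).

```bash
python3 - <<'E'
from h import *
from scipy.optimize import least_squares
s=get_state(); c=read_camera('wrist')
def fit(obs,x0):
    def f(v): return np.array([wpix(c,s,R.from_euler('z',v[2]).apply(np.array(P)/1000)+[v[0],v[1],0])-np.array(p)*.7 for p,P in obs]).ravel()
    r=least_squares(f,x0,loss='soft_l1'); print(np.round(r.x,4),np.round(f(r.x).reshape(-1,2),1).tolist()); return r.x
sc=fit([((330,41),(55,46,0)),((462,41),(55,-46,0)),((327,194),(-55,46,22)),((465,194),(-55,-46,22)),((396,349),(-150,0,60)),((396,215),(-62,0,63))],[.567,-.025,.139])
fit([((690,150),(75,75,36)),((615,332),(-75,75,36)),((738,377),(-75,-75,36))],[.497,-.298,-.1865])
g=R.from_euler('z',sc[2]).apply([-.105,0,.049])+[sc[0],sc[1],0]; print(g); go(g,sc[2]-np.pi/2)
E
```

```text
[ 0.566  -0.0261  0.1397] [[0.3, -0.4], [-0.1, -0.8], [0.0, 0.8], [0.2, 0.5], [0.1, 1.2], [-0.4, -1.4]]
[ 0.499  -0.2942 -0.188 ] [[0.2, -3.8], [-0.2, 0.9], [0.4, 0.7]]
[ 0.46197837 -0.04068986  0.049     ]
t 11.35 pos [ 0.4647 -0.042   0.2008] d mm [  2.4 151.8  -1.5] units [ 0.02   1.265 -0.012] F [-0.   0.3  0. ] op 1.001
turn deg [0.05 0.03 0.05] units [0.0001 0.0001 0.0002]
```

>>> send_rows --plan '[[[0.02,0.12,-0.012],[0,0,0]],[[0,0.12,0],[0,0,0]],[[0,0.12,0],[0,0,0]],[[0,0.12,0],[0,0,0]],[[0,0.12,0],[0,0,0]],[[0,0.12,0],[0,0,0]],[[0,0.12,0],[0,0,0]],[[0,0.12,0],[0,0,0]],[[0,0.12,0],[0,0,0]],[[0,0.12,0],[0,0,0]],[[0,0.065,0],[0,0,0]],[[0,0,0],[0,0,0]]]'

```text
time: 12.55
eef_pos: [0.4608, -0.0396, 0.0476]
tcp_rot: [-0.052, 0.706, -0.705, 0.05]
contact_force: [-0.7, -1.0, -0.7]
opening: 1.0
```

>>> send_rows --plan '[[[0,0,0],[0,0,0]],[[0,0,0],[0,0,0]],[[0,0,0],[0,0,0]],[[0,0,0],[0,0,0]],[[0,0,0],[0,0,0]],[[0,0,0],[0,0,0]],[[0,0,0],[0,0,0]],[[0,0,0],[0,0,0]],[[0,0,0],[0,0,0]]]' --gripper 1 --grip_force 80

```text
time: 13.45
eef_pos: [0.4628, -0.041, 0.0499]
tcp_rot: [0.05, -0.705, 0.705, -0.051]
contact_force: [-1.7, 0.5, 5.2]
opening: 0.199
```

```bash
python3 - <<'E'
from h import *
d=np.array([.5937,.1955]); a=1.449
e=R.from_euler('z',a).apply([-.055-.055-.105-.03,0,0])[:2]+d; print(e)
go([.462,-.0407,.049],.1397-np.pi/2); go([*e,.07],a-np.pi/2)
E
```

```text
[ 0.56393362 -0.04768504]
t 13.45 pos [ 0.4628 -0.041   0.0499] d mm [ 0.8  0.9 -0.4] units [ 0.006  0.007 -0.003] F [-1.7  0.5  5.2] op 0.199
turn deg [-0.02  0.19 -0.02] units [-0.      0.0005 -0.0001]
t 13.45 pos [ 0.4628 -0.041   0.0499] d mm [-99.2 -20.1  21. ] units [-0.826 -0.168  0.175] F [-1.7  0.5  5.2] op 0.199
turn deg [-3.000e-02 -7.482e+01 -1.000e-02] units [-1.000e-04 -2.078e-01 -0.000e+00]
```

>>> send_rows --plan '[[[0,-0.1,0],[0,0,0]],[[0,-0.15,0],[0,0,0]],[[0,0,0],[0,-0.02,0]],[[0,0,0],[0,-0.023,0]],[[0,0,0],[0,-0.023,0]],[[0,0,0],[0,-0.023,0]],[[0,0,0],[0,-0.023,0]],[[0,0,0],[0,-0.023,0]],[[0,0,0],[0,-0.023,0]],[[0,0,0],[0,-0.023,0]],[[0,0,0],[0,-0.023,0]],[[0,0,0],[0,-0.0038,0]]]'

```text
time: 14.65
eef_pos: [0.4623, -0.0408, 0.0794]
tcp_rot: [-0.469, 0.529, -0.529, 0.469]
contact_force: [-0.1, -0.4, -0.8]
opening: 0.195
```

```bash
python3 - <<'E'
from h import *
go([.5639,-.0477,.07],1.449-np.pi/2)
E
```

```text
t 14.65 pos [ 0.4623 -0.0408  0.0794] d mm [ -5.4   9.4 101.7] units [-0.045  0.078  0.848] F [-0.1 -0.4 -0.8] op 0.195
turn deg [0.01 0.06 0.  ] units [0.     0.0002 0.    ]
```

>>> send_rows --plan '[[[-0.005,0,0.1],[0,0,0]],[[-0.01,0,0.16],[0,0,0]],[[-0.01,0,0.16],[0,0,0]],[[-0.01,0,0.16],[0,0,0]],[[-0.01,0,0.16],[0,0,0]],[[0,0.08,0.108],[0,0,0]],[[0,0.08,0],[0,0,0]],[[0,0,0],[0,0,0]],[[0,0,0],[0,0,0]]]'

```text
time: 15.55
eef_pos: [0.5631, -0.0476, 0.0593]
tcp_rot: [-0.469, 0.53, -0.529, 0.468]
contact_force: [1.8, 1.3, -0.9]
opening: 0.197
```

```bash
python3 - <<'E'
from h import *
go([.5639,-.0477,.0499],1.449-np.pi/2)
s=get_state(); c=snap('wrist','w6.png'); cv2.imwrite('pics/w6b.png',cv2.resize(c['img'][0:300,80:480],(800,600)))
d=[.5937,.1955,0];Rz=R.from_euler('z',1.449)
for q in [(-50,52,0),(-50,-52,0),(-50,57,60),(-50,-57,60)]: print(q,np.round((wpix(c,s,Rz.apply(np.array(q)/1000)+d)-[80,0])*2))
E
```

```text
t 15.55 pos [ 0.5631 -0.0476  0.0593] d mm [0.  9.4 0.8] units [0.    0.078 0.007] F [ 1.8  1.3 -0.9] op 0.197
turn deg [ 0.13 -0.05 -0.02] units [ 0.0004 -0.0001 -0.0001]
(-50, 52, 0) [ 233. -144.]
(-50, -52, 0) [ 572. -145.]
(-50, 57, 60) [ 155. -249.]
(-50, -57, 60) [ 649. -249.]
```

View pics/w6b.png

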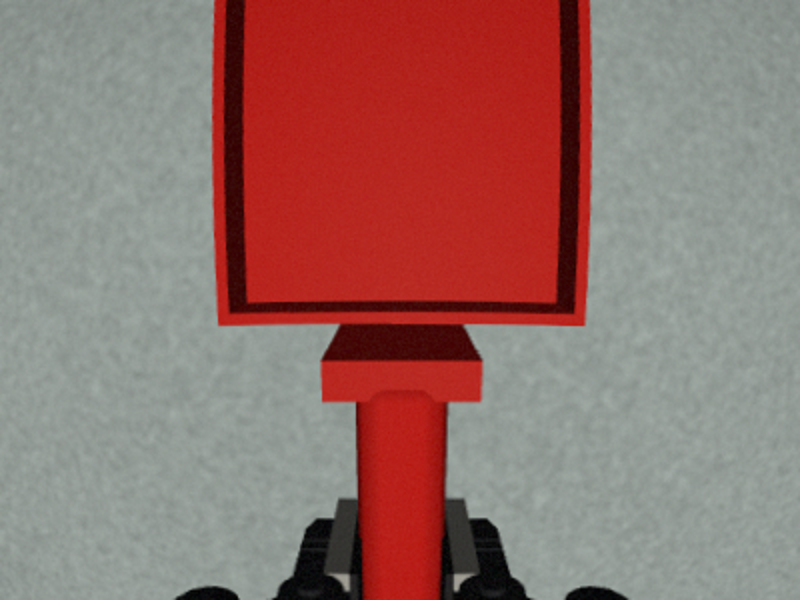

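>>> send_rows --plan '[[[0,0.04,0.006],[0,0,0]],[[0,0.042,0],[0,0,0]],[[-0.05,0,0],[0,0,0]],[[-0.05,0,0],[0,0,0]],[[-0.05,0,0],[0,0,0]],[[-0.05,0,0],[0,0,0]],[[-0.05,0,0],[0,0,0]],[[-0.05,0,0],[0,0,0]],[[-0.05,0,0],[0,0,0]],[[-0.05,0,0],[0,0,0]]]'

```text
time: 16.6
eef_pos: [0.5708, 0.0002, 0.0503]
tcp_rot: [-0.469, 0.53, -0.53, 0.469]
contact_force: [0.0, 0.4, -0.3]
opening: 0.196
```

```bash
python3 - <<'E'
from h import *
d=np.array([.5937,.1955]); 
e=R.from_euler('z',1.449).apply([.049-.16,0,0])[:2]+d
go([*e,.0499],1.449-np.pi/2)
E
```

```text
t 16.6 pos [5.708e-01 2.000e-04 5.030e-02] d mm [-85.6   0.4  -1. ] units [-0.713  0.003 -0.008] F [ 0.   0.4 -0.3] op 0.196
turn deg [ 0.   -0.01 -0.  ] units [ 0. -0. -0.]
```

>>> send_rows --plan '[[[0,0.012,-0.008],[0,0,0]],[[-0.05,0,0],[0,0,0]],[[-0.05,0,0],[0,0,0]],[[-0.05,0,0],[0,0,0]],[[-0.05,0,0],[0,0,0]],[[-0.05,0,0],[0,0,0]],[[-0.05,0,0],[0,0,0]],[[-0.05,0,0],[0,0,0]],[[-0.05,0,0],[0,0,0]],[[-0.05,0,0],[0,0,0]]]'

```text
time: 17.6
eef_pos: [0.5773, 0.053, 0.0501]
tcp_rot: [0.469, -0.529, 0.53, -0.469]
contact_force: [-0.8, -3.7, 5.3]
opening: 0.193
```

>>> send_rows --plan '[[[-0.05,0,0],[0,0,0]],[[-0.05,0,0],[0,0,0]],[[-0.05,0,0],[0,0,0]],[[-0.05,0,0],[0,0,0]],[[-0.04,0,0],[0,0,0]],[[0,0,0],[0,0,0]],[[0,0,0],[0,0,0]]]'

```text
time: 18.3
eef_pos: [0.5808, 0.0822, 0.0499]
tcp_rot: [0.468, -0.529, 0.53, -0.469]
contact_force: [-0.2, -0.6, 4.7]
opening: 0.199
```

```bash
python3 - <<'E'
from h import *
d=np.array([.5937,.1955]); 
e=R.from_euler('z',1.449).apply([.049-.16,0,0])[:2]+d
go([*e,.0499],1.449-np.pi/2)
a=snap('scene','s7.png')['img']; b=snap('side','d7.png')['img']
A=cv2.resize(a[225:340,250:350],(400,460),interpolation=cv2.INTER_CUBIC);B=cv2.resize(b[140:220,235:305],(400,457),interpolation=cv2.INTER_CUBIC)
cv2.imwrite('pics/o7.png',np.hstack([A[:457],B]))
E
```

```text
t 18.3 pos [0.5808 0.0822 0.0499] d mm [-3.  0. -1.] units [-0.025  0.    -0.008] F [-0.2 -0.6  4.7] op 0.199
turn deg [-0.12  0.   -0.01] units [-0.0003  0.     -0.    ]
```

View pics/o7.png

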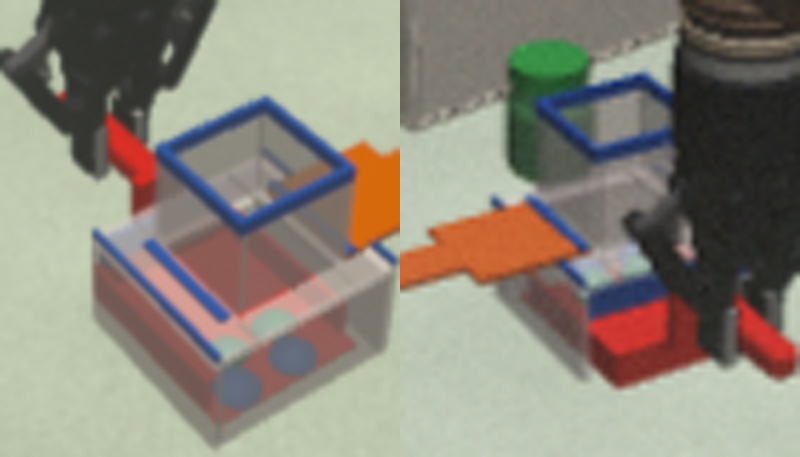

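The side walls and floor of the scoop are visible through the shelf, with all four pebbles on the red floor near its front, roughly (230–315, 325–385) in the left half. I'll push the last few mm to the back wall.

>>> send_rows --plan '[[[-0.02,0,0],[0,0,0]],[[-0.015,0,0],[0,0,0]],[[-0.01,0,0],[0,0,0]],[[0,0,0],[0,0,0]]]'

```text
time: 18.8
eef_pos: [0.5814, 0.0868, 0.05]
tcp_rot: [0.469, -0.529, 0.53, -0.469]
contact_force: [0.4, -3.2, 6.4]
opening: 0.196
```

>>> send_rows --plan '[[[0.005,0,0],[0,0,0.002]],[[0.008,-0.01,0],[0,0,0.003]],[[0.01,-0.01,0],[0,0,0.003]],[[0.01,-0.005,0],[0,0,0.003]],[[0.01,0,0],[0,0,0]],[[0.015,0,0],[0,0,0]],[[0.02,0,0],[0,0,0]],[[0.025,0,0],[0,0,0]],[[0.03,0,0],[0,0,0]],[[0.03,0,0],[0,0,0]],[[0.03,0,0],[0,0,0]],[[0.02,0,0],[0,0,0]]]'

```text
time: 20.0
eef_pos: [0.5774, 0.0615, 0.0503]
tcp_rot: [-0.45, 0.545, -0.513, 0.487]
contact_force: [-0.1, 0.3, -1.5]
opening: 0.195
```

```bash
python3 - <<'E'
from h import *
go([.56,-.07,.06],1.449-np.pi/2)
s=get_state(); c=snap('wrist','w8.png'); cv2.imwrite('pics/w8b.png',cv2.resize(c['img'][0:210,140:420],(800,600)))
E
```

```text
t 20.0 pos [0.5774 0.0615 0.0503] d mm [131.7 -18.9  -1.2] units [ 1.097 -0.157 -0.01 ] F [-0.1  0.3 -1.5] op 0.195
turn deg [-0.   -0.02 -3.96] units [-0.     -0.0001 -0.011 ]
```

View pics/w8b.png

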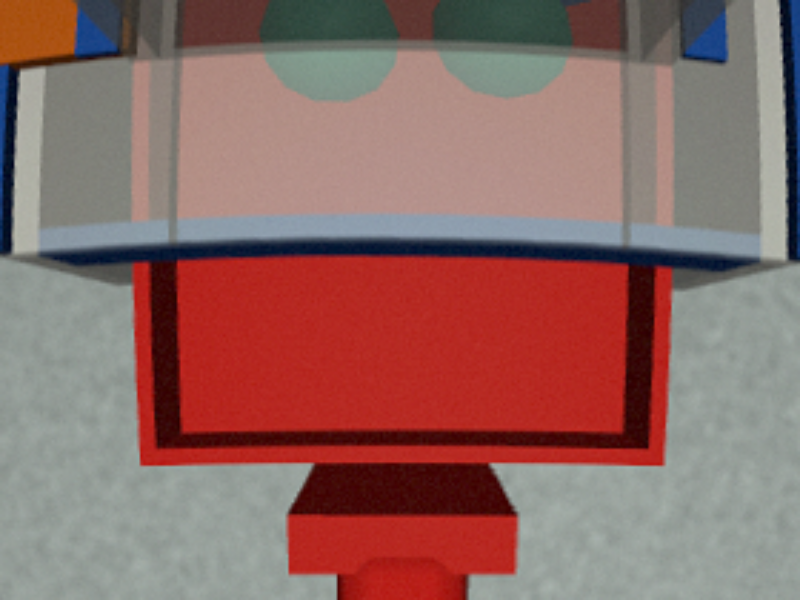

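>>> send_rows --plan '[[[0.02,-0.0014,0],[0,0,0]],[[0.03,-0.0021,0],[0,0,0]],[[0.04,-0.0028,0],[0,0,0]],[[0.05,-0.0035,0],[0,0,0]],[[0.06,-0.0042,0],[0,0,0]],[[0.07,-0.005,0],[0,0,0]],[[0.08,-0.0056,0],[0,0,0]],[[0.08,-0.0056,0],[0,0,0]],[[0.08,-0.0056,0],[0,0,0]],[[0.08,-0.0056,0],[0,0,0]],[[0.08,-0.0056,0],[0,0,0]],[[0.08,-0.0056,0],[0,0,0]]]'

```text
time: 21.25
eef_pos: [0.5663, -0.0285, 0.0504]
tcp_rot: [-0.45, 0.545, -0.513, 0.487]
contact_force: [0.5, 0.1, -0.9]
opening: 0.194
```

>>> send_rows --plan '[[[0.08,-0.0056,0],[0,0,0]],[[0.08,-0.0056,0],[0,0,0]],[[0.06,-0.0042,0],[0,0,0]],[[0.04,-0.0028,0],[0,0,0]],[[0.02,-0.0014,0],[0,0,0]],[[0.01,0,0],[0,0,0]],[[0,0,0],[0,0,0]]]'

```text
time: 21.95
eef_pos: [0.5622, -0.0622, 0.0503]
tcp_rot: [-0.45, 0.545, -0.513, 0.487]
contact_force: [0.8, 0.8, -1.3]
opening: 0.194
```

```bash
cat > peb.py <<'E'
from h import *
import sys
n=sys.argv[1]
s=get_state(); c=snap('wrist','w%s.png'%n); a=c['img'].astype(int)
go([.49,-.40,.2],1.449-np.pi/2)
b,g,r=a[...,0],a[...,1],a[...,2]
for nm,m in(('blue',(b>g+25)&(b>r+40)),('green',(g>r+35)&(g>b+8))):
    k,l,st,ce=cv2.connectedComponentsWithStats(m.astype(np.uint8))
    for i in range(1,k):
        if st[i,4]>60:
            p=whit(c,s,*ce[i],s['eef_pos'][2]-.038)-s['eef_pos']; q=R.from_quat(s['tcp_rot']).inv().apply(p); print(nm,ce[i].round(),st[i].tolist(),'fwd,lat of grip mm',np.round([-q[0]*1000,q[2]*1000]))
E
python3 peb.py 9
```

```text
t 22.0 pos [ 0.5622 -0.062   0.0503] d mm [ 333.1 -173.2  -30.6] units [ 2.776 -1.443 -0.255] F [ 0.4  0.4 -1. ] op 0.196
turn deg [ 0.01  0.   -3.97] units [ 0.     0.    -0.011]
green [255.  16.] [231, 0, 48, 35, 1396] fwd,lat of grip mm [126. -13.]
green [316.  15.] [292, 0, 48, 34, 1352] fwd,lat of grip mm [127.  19.]
```

```bash
python3 - <<'E'
from h import *
s=get_state(); f=np.array([.1215,.9926]); l=np.array([-.9926,.1215])
for n in('scene','side'):
    c=snap(n,n+'9.png'); a=c['img'].astype(int); b,g,r=a[...,0],a[...,1],a[...,2]
    for nm,m in(('blue',(b>g+15)&(b>r+30)),('green',(g>r+20)&(g>b+8))):
        k,L,st,ce=cv2.connectedComponentsWithStats(m.astype(np.uint8))
        for i in range(1,k):
            if st[i,4]>15:
                p=hit(c,*ce[i],.02)[:2]
                if abs(p[0]-.58)<.12 and -.05<p[1]<.3:
                    q=p-s['eef_pos'][:2]; print(n,nm,ce[i].round(),st[i].tolist(),'fwd,left mm',np.round([q@f*1000,q@l*1000]))
E
```

```text
scene blue [313. 265.] [289, 249, 49, 34, 419] fwd,left mm [177.  78.]
scene blue [281. 270.] [277, 267, 10, 8, 57] fwd,left mm [148.   7.]
scene blue [268. 276.] [264, 273, 10, 8, 60] fwd,left mm [148. -28.]
scene blue [289. 298.] [273, 283, 32, 32, 94] fwd,left mm [230. -30.]
scene blue [297. 295.] [286, 285, 22, 20, 85] fwd,left mm [231. -11.]
scene green [278. 264.] [274, 262, 9, 5, 33] fwd,left mm [126.  14.]
scene green [267. 270.] [263, 268, 9, 5, 31] fwd,left mm [127. -18.]
side blue [292. 176.] [288, 172, 10, 9, 18] fwd,left mm [303. -94.]
side blue [262. 178.] [257, 174, 11, 10, 24] fwd,left mm [340.   1.]
side blue [282. 189.] [268, 183, 29, 13, 136] fwd,left mm [248. -22.]
side blue [300. 202.] [297, 201, 7, 4, 20] fwd,left mm [153. -28.]
side blue [290. 205.] [287, 204, 8, 5, 25] fwd,left mm [152.   8.]
side green [301. 207.] [298, 204, 8, 7, 41] fwd,left mm [129. -17.]
side green [293. 210.] [290, 207, 7, 7, 41] fwd,left mm [128.  14.]
```

All four pebbles are on the scoop: blue at 148–152 mm and green at 126–129 mm ahead of the grip, with the edge at 160. None are left in the bay.

>>> send_rows --plan '[[[0,-0.02,0],[0,0,0]],[[0,-0.05,0],[0,0,0]],[[0,-0.08,0],[0,0,0]],[[0,-0.11,0],[0,0,0]],[[0,-0.12,0],[0,0,0]],[[0,-0.12,0],[0,0,0]],[[0,-0.11,0],[0,0,0]],[[0,-0.08,0],[0,0,0]],[[0,-0.05,0],[0,0,0]],[[0,-0.02,0],[0,0,0]],[[0,0,0],[0,0,0]]]'

```text
time: 23.2
eef_pos: [0.5613, -0.0685, 0.1413]
tcp_rot: [-0.45, 0.545, -0.513, 0.487]
contact_force: [0.2, 0.5, -2.3]
opening: 0.196
```

```bash
python3 - <<'E'
from h import *
go([.485,-.400,.14],1.449-np.pi/2)
D=read_camera('side'); print('glue',hit(D,550/1.4286,540/1.4286,.005))
E
python3 peb.py 10
```

```text
t 23.2 pos [ 0.5613 -0.0685  0.1413] d mm [337.6 -22.  -35.4] units [ 2.814 -0.184 -0.295] F [ 0.2  0.5 -2.3] op 0.196
turn deg [ 0.   -0.01 -3.96] units [ 0.    -0.    -0.011]
glue [ 0.35383294 -0.4659914   0.005     ]
t 23.3 pos [ 0.561  -0.0683  0.1406] d mm [332.9 -82.7 -30.2] units [ 2.774 -0.689 -0.251] F [ 0.1 -0.2 -1.9] op 0.196
turn deg [ 0.08 -0.01 -3.98] units [ 0.0002 -0.     -0.011 ]
blue [ 46. 387.] [15, 361, 55, 59, 666] fwd,lat of grip mm [-156. -225.]
blue [  5. 411.] [0, 403, 15, 17, 117] fwd,lat of grip mm [-237. -338.]
green [255.  15.] [231, 0, 48, 35, 1399] fwd,lat of grip mm [126. -13.]
green [315.  14.] [292, 0, 48, 34, 1347] fwd,lat of grip mm [127.  19.]
```

>>> send_rows --plan '[[[0.03,-0.002,-0.003],[0,0,0]],[[0.06,-0.004,-0.006],[0,0,0]],[[0.09,-0.006,-0.0095],[0,0,0]],[[0.12,-0.008,-0.0125],[0,0,0]],[[0.1476,-0.0097,-0.0155],[0,0,0]],[[0.1476,-0.0097,-0.0155],[0,0,0]],[[0.1476,-0.0097,-0.0155],[0,0,0]],[[0.1476,-0.0097,-0.0155],[0,0,0]],[[0.1476,-0.0097,-0.0155],[0,0,0]],[[0.1476,-0.0097,-0.0155],[0,0,0]],[[0.1476,-0.0097,-0.0155],[0,0,0]],[[0.1476,-0.0097,-0.0155],[0,0,0]]]'

```text
time: 24.5
eef_pos: [0.5208, -0.2446, 0.1407]
tcp_rot: [-0.45, 0.545, -0.513, 0.487]
contact_force: [1.1, -0.5, -1.0]
opening: 0.195
```

>>> send_rows --plan '[[[0.1476,-0.0097,-0.0155],[0,0,0]],[[0.1476,-0.0097,-0.0155],[0,0,0]],[[0.1476,-0.0097,-0.0155],[0,0,0]],[[0.1476,-0.0097,-0.0155],[0,0,0]],[[0.1476,-0.0097,-0.0155],[0,0,0]],[[0.1476,-0.0097,-0.0155],[0,0,0]],[[0.1476,-0.0097,-0.0155],[0,0,0]],[[0.12,-0.008,-0.0125],[0,0,0]],[[0.09,-0.006,-0.0095],[0,0,0]],[[0.06,-0.004,-0.006],[0,0,0]],[[0.03,-0.002,-0.003],[0,0,0]],[[0,0,0],[0,0,0]]]'

```text
time: 25.7
eef_pos: [0.4851, -0.4002, 0.1401]
tcp_rot: [-0.45, 0.546, -0.513, 0.487]
contact_force: [0.4, -0.4, -1.2]
opening: 0.194
```

```bash
python3 - <<'E'
from h import *
go([.485,-.400,.12],1.449-np.pi/2)
E
python3 peb.py 11
```

```text
t 25.7 pos [ 0.4851 -0.4002  0.1401] d mm [ 1.2 20.1 -0.2] units [ 0.01   0.167 -0.001] F [ 0.4 -0.4 -1.2] op 0.194
turn deg [ 0.   -0.02 -3.97] units [ 0.     -0.0001 -0.011 ]
t 25.75 pos [ 0.4852 -0.3998  0.1401] d mm [ -4.5 -59.8   4.7] units [-0.038 -0.498  0.04 ] F [ 0.2  0.6 -1.4] op 0.192
turn deg [ 0.01 -0.   -3.98] units [ 0.     -0.     -0.0111]
blue [ 44. 143.] [0, 72, 94, 137, 11142] fwd,lat of grip mm [  64. -151.]
green [255.  16.] [231, 0, 48, 35, 1404] fwd,lat of grip mm [126. -13.]
green [315.  15.] [292, 0, 48, 34, 1358] fwd,lat of grip mm [127.  19.]
```

>>> send_rows --plan '[[[0,0,0],[0,0,-0.002]],[[0,0,0],[0,0,-0.003]],[[0,0,0],[0,0,-0.003]],[[0,0,0],[0,0,-0.003]],[[0,0.03,0],[0,0,0]],[[0,0.06,0],[0,0,0]],[[0,0.08,0],[0,0,0]],[[0,0.08,0],[0,0,0]],[[0,0.06,0],[0,0,0]],[[0,0.04,0],[0,0,0]],[[0,0.02,0],[0,0,0]],[[0,0,0],[0,0,0]]]'

```text
time: 26.95
eef_pos: [0.4851, -0.4, 0.0953]
tcp_rot: [-0.469, 0.53, -0.529, 0.469]
contact_force: [-0.3, -0.8, -1.9]
opening: 0.196
```

```bash
python3 - <<'E'
from h import *
go([.485,-.400,.0859],1.449-np.pi/2)
s=get_state(); c=snap('wrist','w12.png'); a=snap('scene','s12.png')['img']
A=cv2.resize(a[150:270,160:320],(400,300),interpolation=cv2.INTER_CUBIC);B=cv2.resize(c['img'],(400,300)); D=snap('side','d12.png')['img']
C=cv2.resize(D[200:340,300:480],(386,300),interpolation=cv2.INTER_CUBIC)
o=np.zeros((600,800,3),np.uint8); o[:300,:400]=A; o[:300,400:]=B; o[300:,:386]=C; cv2.imwrite('pics/o12.png',o)
E
python3 peb.py 12b
```

```text
t 26.95 pos [ 0.4851 -0.4     0.0953] d mm [ 0.   9.4 -0.1] units [ 0.     0.079 -0.   ] F [-0.3 -0.8 -1.9] op 0.196
turn deg [ 0.03 -0.02 -0.02] units [ 0.0001 -0.     -0.0001]
t 27.15 pos [ 0.4854 -0.4004  0.0964] d mm [  -0.9 -103.6    4.6] units [-0.007 -0.864  0.038] F [ 0.5 -0.2 -1.6] op 0.198
turn deg [-0.05 -0.01  0.04] units [-0.0001 -0.      0.0001]
blue [ 28. 140.] [0, 58, 66, 158, 8450] fwd,lat of grip mm [  67. -161.]
green [255.  15.] [231, 0, 48, 35, 1403] fwd,lat of grip mm [124. -13.]
green [315.  14.] [291, 0, 49, 34, 1346] fwd,lat of grip mm [124.  18.]
```

>>> send_rows --plan '[[[0,0.02,0],[0,0,0]],[[0,0.02,0],[0,0,0]],[[0,0.015,0],[0,0,0]],[[0,0.01,0],[0,0,0]],[[0,0.005,0],[0,0,0]],[[0,0.005,0],[0,0,0]],[[0,0,0],[0,0,0]],[[0,0,0],[0,0,0]]]'

```text
time: 27.95
eef_pos: [0.4852, -0.4001, 0.0869]
tcp_rot: [0.469, -0.53, 0.53, -0.469]
contact_force: [0.0, 0.6, -2.1]
opening: 0.197
```

>>> send_rows --plan '[[[0,0.005,0],[0,0,0]],[[0,0.005,0],[0,0,0]],[[0,0.005,0],[0,0,0]],[[0,0,0],[0,0,0]],[[0,0,0],[0,0,0]]]'

```text
time: 28.45
eef_pos: [0.4853, -0.4005, 0.0859]
tcp_rot: [0.469, -0.529, 0.53, -0.469]
contact_force: [-2.9, -0.1, 4.9]
opening: 0.195
```

>>> send_rows --plan '[[[0,-0.003,0],[0,0,0]],[[0,0,0],[0,0,0]],[[0,0,0],[0,0,0]],[[0,0,0],[0,0,0]],[[0,0,0],[0,0,0]]]' --gripper 0.4 --grip_force 20

```text
time: 28.95
eef_pos: [0.4851, -0.4, 0.085]
tcp_rot: [-0.469, 0.53, -0.529, 0.469]
contact_force: [0.2, -1.0, 0.3]
opening: 0.603
```

>>> send_rows --plan '[[[0,-0.03,0],[0,0,0]],[[0,-0.08,0],[0,0,0]],[[0,-0.15,0],[0,0,0]],[[0,-0.2,0],[0,0,0]],[[0,-0.2,0],[0,0,0]],[[0,-0.2,0],[0,0,0]],[[0,-0.1,0],[0,0,0]],[[0,-0.03,0],[0,0,0]],[[0,0,0],[0,0,0]]]'

```text
time: 29.85
eef_pos: [0.4852, -0.4001, 0.2044]
tcp_rot: [0.469, -0.529, 0.53, -0.469]
contact_force: [0.2, -0.6, 0.4]
opening: 0.601
```

```bash
python3 - <<'E'
from h import *
go([.485,-.400,.2],1.449-np.pi/2)
s=get_state(); c=snap('wrist','w13.png'); a=snap('scene','s13.png')['img']; D=snap('side','d13.png')['img']
A=cv2.resize(a[150:345,160:370],(400,300),interpolation=cv2.INTER_CUBIC);B=cv2.resize(c['img'],(400,300))
C=cv2.resize(D[130:340,230:480],(400,300),interpolation=cv2.INTER_CUBIC);E=cv2.resize(c['img'][0:150,150:410],(400,300))
o=np.zeros((600,800,3),np.uint8); o[:300,:400]=A; o[:300,400:]=B; o[300:,:400]=C; o[300:,400:]=E; cv2.imwrite('pics/o13.png',o)
E
```

```text
t 29.85 pos [ 0.4852 -0.4001  0.2044] d mm [-0.1  4.4 -0.2] units [-0.     0.037 -0.002] F [ 0.2 -0.6  0.4] op 0.601
turn deg [-0.02 -0.01  0.02] units [-0.0001 -0.      0.0001]
```

View pics/o13.png

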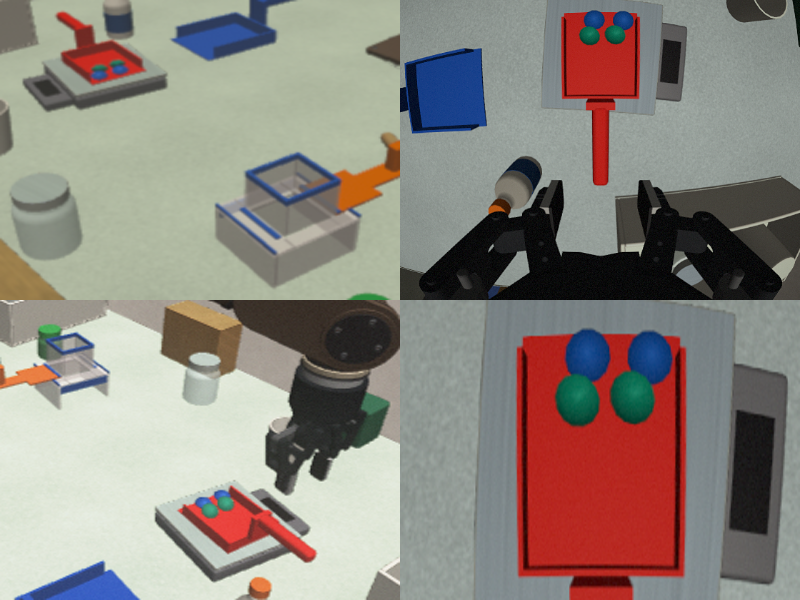

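The last picture shows the scoop on the pan with all four pebbles inside (blue at (594,20) and (623,20), green at (590,35) and (615,35), upper right). The gate is still out and the bystanders are standing. I'll do a numeric centring check.

```bash
python3 - <<'E'
from h import *
s=get_state(); c=read_camera('wrist'); k=lambda u,v:(150+(u-400)*.65,(v-300)*.5)
P=[whit(c,s,*k(*p),z)[:2] for p,z in [((524,336),.036),((680,338),.036),((518,576),.058),((685,574),.058)]]
print('scoop ctr',np.mean(P,0),np.round(P,3).tolist())
a=whit(c,s,(542-400)*1.4,107*1.4,.036)[:2]; b=whit(c,s,(658-400)*1.4,116*1.4,.036)[:2]; d=b-a; n=np.array([-d[1],d[0]])/np.hypot(*d)
print('pan side',np.hypot(*d),'ctr',(a+b)/2+n*.075)
sc=read_camera('scene'); q=[]
E
```

```text
scoop ctr [ 0.49778859 -0.2960777 ] [[0.459, -0.236], [0.55, -0.248], [0.445, -0.345], [0.537, -0.355]]
pan side 0.15233276467467421 ctr [ 0.50303279 -0.29530324]
```

```bash
python3 -c "
from h import *
print(sign_off())"
```

```text
the job is handed in; nothing more can be done
None
```

I finished the job and handed it in at about 30 s on the robot's clock. The gate is open, all four pebbles are on the red scoop, and the scoop sits released on the scale with the gripper clear above it.

- **Gate:** It was pulled until it stopped moving. A second grip and pull at 24 N moved it only 0.4 mm. The measured travel was about 67 mm against the stated 70 mm. The block's position put it at 154–156 mm, against 155 mm expected at the stop, so I took the stop as reached.
- **Pebbles:** After I drew the scoop out, both fixed cameras showed all four on it and none left in the bay. The last picture still shows all four, and the fingers never touched them. The two blue ones sit close to the blade edge.
- **Scale:** I levelled the scoop before lowering it. In the last check its centre was at (0.498, -0.296), and the pan's centre measured (0.503, -0.295), about 5 mm apart. My earlier estimates of the pan's centre were (0.497, -0.298) and (0.499, -0.294).
- **Bystanders:** Nothing I could see in the last pictures had been moved or knocked over. They did not show the blue mug or most of the spoon, so those two are not checked at the end.

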